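# Stack the empty tube tray on the full one without nesting it

## Robot

A 6-joint arm with a two-finger parallel gripper is mounted at the origin on the work surface. World frame = base frame: x ahead of the robot, y to its left, z up, the work surface at z = 0. Lengths are in m, angles in rad, forces in N, time in s.
With the tool pointing down it reaches from about 0.375 to 0.9 m from the base axis. Payload 3.1 kg.
Tool frame: the origin (TCP) lies at the centre of the arm's flange, where the gripper is bolted on; the fingertips stand 173 mm ahead of it and the grasp point (between the pads) lies 155 mm ahead of it; z points along the fingers, y is the line along which they close (so a half turn about z gives the same grasp; the last joint's range is limited). The gripper opens to 85 mm and grips with 20 to 120 N. Pads are 22 mm wide; open, the fingers measure 114 mm over their backs; the gripper's body (76 mm by 85 mm) begins 54 mm behind the grasp point. The pads swing forward as they close: fully open they stand 13 mm farther back than shut.
Start: joints at [0.953, 0.527, 1.433, -0, 1.181, -0.178], TCP at [0.266, 0.566, 0.405] pointing down, gripper open.
Joint ranges: [-3.08, 3.08], [-0.75, 2.2], [0.22, 2.44], [-1.43, 4.57], [0, 2.65], [-2.85, 2.85]. Speed limits (rad/s): [2.79, 2.79, 3.14, 3.14, 3.14, 3.14].

## Interface

Orientations are given as a unit quaternion [x, y, z, w].
In Python, from station import * gives the robot as it stands.
- The arm moves only by the shell command python3 -m jog 'ROWS' [OPENING] [FORCE]. ROWS is a JSON object of lists of equal length, an entry for each row: "linear": the shift along the world's x, y, z in mm, a list of three; "turn": the turn about the world's z in units of 5 degrees (1.0 is 5 degrees). A call has 1 to 12 rows; each row shifts and turns the commanded pose from where the row before left it; what a row does not reach is not made up. A row lasts 1/8 s, in which the tool goes at most 62.5 mm and 10.7 degrees, less where a joint would pass 70% of its speed; a pose out of reach is approached as far as the arm can. A call is refused whole if a number of a shift passes 62.5 or a number of a turn 1, either way. A call with a gripper value outside its range is refused whole. OPENING is the opening, from 0 (shut) to 1 (fully open), set as the call begins (- or left out, the last holds). The fingers move at their own pace and stop on an object; FORCE is the grip in N (left out, the last holds). Time passes only in rows, so rows that do not move let the fingers close. It gives the time, the measured TCP pose, the force, the opening and the grip force at its end, in the units of the state.
- sense(): the state, without advancing time (a new reading comes with each control period).
- snapshot(name): name is "scene" or "top"; returns the picture (480x640x3 uint8, red, green, blue); there is no depth.
- get_calibration(name): a dict with "fx", "fy", "cx", "cy" (pixels), "dist_coeffs" ([k1, k2, p1, p2, k3] as OpenCV has them; the pictures are not rectified), "world_to_cam" (4x4, takes a point from world to camera coordinates). Camera axes: x right, y down, z forward; pixel columns grow to the right and rows downward; lengths in m; the calibration is good to about 2 mm. A picture is of the moment at which its call begins. get_calibration takes no time and is no camera call.
- sign_off(): hands the job in; it is judged then, once.
The state is a dict: "t": time; "q": joint angles; "qd": joint speeds; "tau": joint torques, N m; "tcp_pos": TCP position; "tool_rot": TCP orientation; "force": force on the tool from outside, world axes, zero at the start; "ft_torque": the same for the moment, N m; "finger_gap": opening from 0.0 (shut) to 1.0 (fully open); "gripper_force": force on a finger pad.
Only numpy, scipy, OpenCV 4.12 (cv2) and the standard library are available. Lean on these libraries where they do the work, as an engineer would, in place of code of your own. Each camera call takes 0.05 s, during which the arm holds its last target. There are 200 camera calls.

## Task

Two identical grey stack-nest tube trays with a pull tab at one end stand on the lab bench: one is full of tubes, one is empty. Set the empty tray gently down on top of the full one, squarely over it and turned so that its pull tab points the opposite way to the full tray's tab: its feet then stand on the ledges at rim height instead of sinking down into the full tray. Leave the full tray, the plain bin and the tube rack where they are.

Things in the scene. Friction and masses are not known exactly. Their poses are not given: they have to be found in the camera images.
- upper_mid (a point): EMPTY grey tray, 54 mm high, 0.16 kg. Top: flat-sided band 150 x 62 mm, from 26 mm above the underside to the rim, the part to grip; below it a trough 104 x 50 mm. Pull tab at rim of +x end, 30 mm wide, 14 mm out. Rim ledges inside: one mid at tab end, two at sides of other end; feet below: two at tab end, one at other. Point: centre, 27 mm above underside; x to the tab, y across, z up.
- lower_mid (a point): FULL tray, 0.42 kg: same tray, sizes and axes as the empty one, tab at +x, white tubes with black caps lying in its trough below the rim; loose on the bench. Point: its centre, 27 mm above its underside. A tray with x opposite to this x stands on its rim ledges, centre 54 mm above this one; one with the same x nests, only 28 mm above.
- bin_mid (a point): Bystander: a plain straight-sided grey open bin, 150 x 62 x 54 mm, without tab, step, feet or ledges. The point is its centre, half-way up; x along its length.
- rack_mid (a point): Bystander: an aluminium tube rack, 48 x 102 mm (x, y), 72 mm high with its capped tubes, standing beyond the trays. The point is its centre, half-way up.
There are look-alikes about, which are no part of the job. What is shaped like the part that bears lower_mid but blue or turquoise is not meant.

How it is judged:
At the end, for the whole second after the job is handed in: The empty tray rests still and level (4 degrees) on the full one, stacked not nested (centre 48 to 60 mm above the full tray's centre), centred within 12 mm and parallel within 10 degrees; the full tray stands upright on the bench within 30 mm of where it was (z of upper_mid in the frame of lower_mid between 0.048 and 0.06 m and horizontal distance between upper_mid and lower_mid below 0.012 m and angle between the x axis of upper_mid and the x axis of lower_mid, either way round below 0.175 rad and angle between each of upper_mid, lower_mid's own z axis and vertical below 0.07 rad and height (world z) of lower_mid below 0.035 m and distance of lower_mid from where it was at the start of the episode below 0.03 m and linear speed of upper below 0.02 m/s); the robot touches nothing.
It fails at once if the full tray is shoved or lifted more than 40 mm from where it stood (distance of lower_mid from where it was at the start of the episode above 0.04 m).
It fails at once if the plain bin is moved more than 30 mm (distance of bin_mid from where it was at the start of the episode above 0.03 m).
It fails at once if the tube rack is moved more than 30 mm (distance of rack_mid from where it was at the start of the episode above 0.03 m).
It fails at once if the empty tray is dropped or slammed onto the full one (faster than 0.55 m/s just above it) (horizontal distance between upper_mid and lower_mid below 0.04 m and z of upper_mid in the frame of lower_mid below 0.08 m and linear speed of upper above 0.55 m/s).
It also fails if it takes over 38 s, if anything falls off the work surface, if the arm or the gripper's body presses on something with over 40 N, if the wrist force passes 120 N, or if a joint passes its speed limit or range.

## Working session

There is one attempt and no reset: what is moved stays moved. The work goes in short steps, Python scripts to look and compute and a shell command to move; the robot and the scene stay as the last step left them, time stands still between calls to the robot, and variables do not carry over. Pictures are saved under pics/ and viewed, at most 10 in all, crops included, and the job is handed in when it is done.

```bash
mkdir -p pics; cat > h.py <<'E'
from station import *
import cv2, numpy as np
def save(n,f): cv2.imwrite('pics/'+f,snapshot(n)[:,:,::-1])
def ray(n,px):
    c=get_calibration(n);K=np.array([[c['fx'],0,c['cx']],[0,c['fy'],c['cy']],[0,0,1]])
    u=cv2.undistortPoints(np.array(px,float).reshape(-1,1,2),K,np.array(c['dist_coeffs']))[:,0]
    T=np.array(c['world_to_cam']);R=T[:3,:3];o=-R.T@T[:3,3]
    return o,np.c_[u,np.ones(len(u))]@R
def atz(n,px,z):
    o,d=ray(n,px);return o+d*((z-o[2])/d[:,2])[:,None]
def tri(n1,p1,n2,p2):
    o1,d1=ray(n1,p1);o2,d2=ray(n2,p2);r=[]
    for a,b in zip(d1,d2):
        s=np.linalg.lstsq(np.c_[a,-b],o2-o1,rcond=None)[0];A=o1+a*s[0];B=o2+b*s[1];r.append([*(A+B)/2,np.linalg.norm(A-B)])
    return np.array(r)
E
python3 - <<'E'
from h import *
np.set_printoptions(precision=3,suppress=True)
for n in('scene','top'):
    save(n,n+'1.png');o,d=ray(n,[[320,240]]);print(n,o,d)
E
```

```text
scene [0.694 0.327 0.628] [[-0.23  -0.47  -0.852]]
top [0.38  0.025 0.82 ] [[ 0.19  -0.043 -0.981]]
```

View pics/scene1.png

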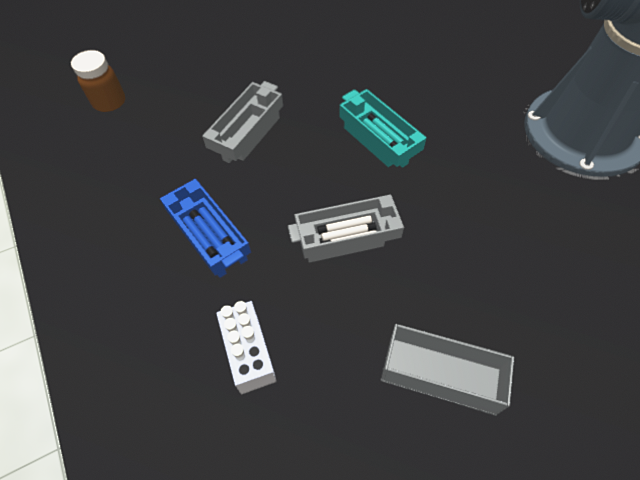

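View pics/top1.png

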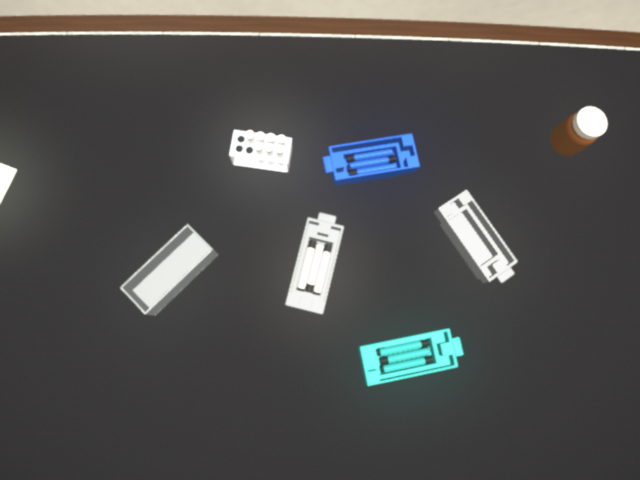

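The scene view shows the empty tray near (244,120) and the full one near (347,228). In the top view they are near (477,237) and (315,262). I'll enlarge both to pick out the rim corners.

```bash
python3 - <<'E'
from h import *
def crop(n,x,y): 
    im=cv2.imread(f'pics/{n}1.png')[y:y+100,x:x+133]; return cv2.resize(im,(399,300),interpolation=cv2.INTER_CUBIC)
cv2.imwrite('pics/c1.png',np.vstack([np.hstack([crop('scene',180,72),crop('top',410,185)]),np.hstack([crop('scene',280,180),crop('top',250,210)])]))
cv2.imwrite('pics/c2.png',np.zeros((2,2,3)))
E
```

```text
[ WARN:0@0.042] global loadsave.cpp:1063 imwrite_ Unsupported depth image for selected encoder is fallbacked to CV_8U.
```

View pics/c1.png

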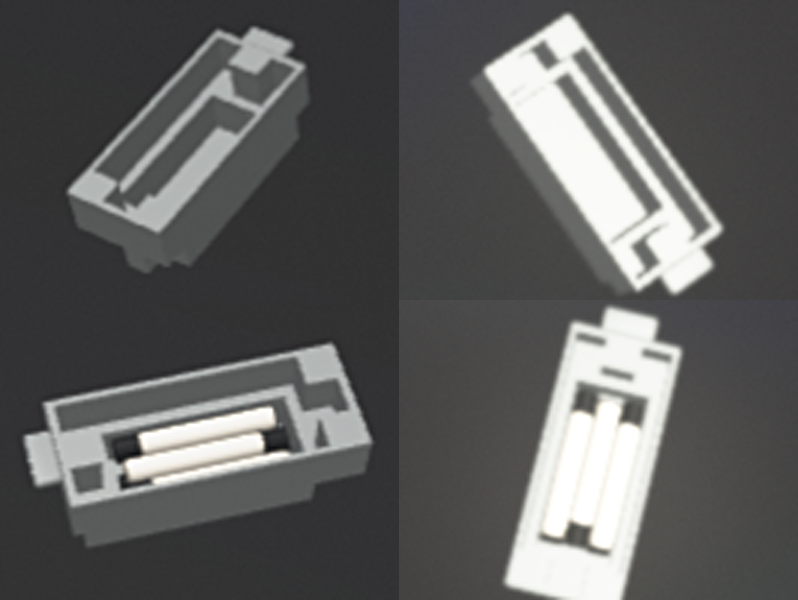

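```bash
python3 - <<'E'
from h import *
np.set_printoptions(precision=4,suppress=True)
f=lambda p,ox,oy,x,y:(np.array(p,float)-[ox,oy]+.5)/3-.5+[x,y]
es=f([(217,31),(306,67),(160,234),(69,192)],0,0,180,72)
et=f([(721,230),(634,290),(485,68),(571,13)],399,0,410,185)
fs=f([(45,403),(72,506),(371,443),(334,346)],0,300,280,180)
ft=f([(682,348),(573,322),(505,585),(622,606)],399,300,250,210)
for a,b in((es,et),(fs,ft)):
    P=tri('scene',a,'top',b);print(P)
    for n,p in(('scene',a),('top',b)):
        Q=atz(n,p,.054);x=(Q[0]+Q[1]-Q[2]-Q[3])[:2];print(n,Q.mean(0),np.degrees(np.arctan2(x[1],x[0])),np.linalg.norm(x)/2)
    c=P[:,:3].mean(0);x=P[0]+P[1]-P[2]-P[3];print('c',c,np.degrees(np.arctan2(x[1],x[0])),np.linalg.norm(x[:2])/2)
s=sense();print(s['tcp_pos'],s['tool_rot'],s['t'])
E
```

```text
[[ 0.4934 -0.344   0.0545  0.0003]
 [ 0.4594 -0.2907  0.0543  0.0003]
 [ 0.5857 -0.211   0.0541  0.0026]
 [ 0.6188 -0.2633  0.0546  0.0032]]
scene [ 0.5387 -0.2769  0.054 ] -146.92145607331327 0.1492224378466977
top [ 0.5401 -0.2779  0.054 ] -148.006277432412 0.14979755115985166
c [ 0.5393 -0.2772  0.0544] -147.49305330992036 0.14922741059298147
[[ 0.5524 -0.0484  0.0545  0.0018]
 [ 0.567   0.0123  0.0559  0.0006]
 [ 0.4215  0.0482  0.0536  0.0008]
 [ 0.408  -0.0129  0.0532  0.0055]]
scene [0.4866 0.0003 0.054 ] -14.375213692689208 0.1494699592073293
top [ 0.488  -0.0008  0.054 ] -13.682952922601695 0.14911908329339382
c [ 0.4872 -0.0002  0.0543] -13.829510501275854 0.1492799764264396
[0.2659 0.5653 0.4038] [ 0.2181  0.9759 -0.0009 -0.0004] 0.1
```

The two views agree within 2 mm. The empty tray is at (0.539, -0.277), yaw -147.5°, and the full one at (0.487, 0), yaw -14°. Both rims sit at 54 mm. To grip across the band, the tool turns about -122°.

```bash
python3 -m jog '{"linear":[[11.5,-35,0],[11.5,-35,0],[11.5,-35,0],[11.5,-35,0],[11.5,-35,0],[11.5,-35,0],[11.5,-35,0],[11.5,-35,0],[11.5,-35,0],[11.5,-35,0],[11.5,-35,0],[11.5,-35,0]],"turn":[-1,-1,-1,-1,-1,-1,-1,-1,-1,-1,-1,-1]}' 1 40
python3 -m jog '{"linear":[[11.5,-35,0],[11.5,-35,0],[11.5,-35,0],[11.5,-35,0],[11.5,-35,0],[11.5,-35,0],[11.5,-35,0],[11.5,-35,0],[11.5,-35,0],[11.5,-35,0],[11.5,-35,0],[11.5,-35,0]],"turn":[-1,-1,-1,-1,-1,-1,-1,-1,-1,-1,-1,-1]}'
cat >> h.py <<'E'
def st(tx,ty,tz,yaw):
    s=sense();x,y,z,w=s['tool_rot'];a=np.degrees(2*np.arctan2(y,x))-90
    print('t',s['t'],'pos',s['tcp_pos'],'q6',s['q'][5],'F',s['force'],'gap',s['finger_gap'],s['gripper_force'])
    print('to go mm',(np.array([tx,ty,tz])-s['tcp_pos'])*1000,'units',((yaw-a+90)%180-90)/5)
E
python3 -c "
from h import *
st(.5393,-.2773,.192,122.5)"
```

```text
t: 1.6
tcp_pos: [0.4042, 0.1443, 0.4045]
tool_rot: [0.678, 0.735, -0.0, -0.0]
force: [0.4, 0.4, -0.4]
finger_gap: 1.001
gripper_force: 0.0
t: 3.1
tcp_pos: [0.5422, -0.2756, 0.4042]
tool_rot: [0.955, 0.298, -0.0, -0.001]
force: [0.1, 0.1, 0.4]
finger_gap: 0.999
gripper_force: 0.0
t 3.1 pos [ 0.54217514 -0.2755847   0.40415758] q6 0.3125421901310449 F [0.11732582 0.09519965 0.4087363 ] gap 0.9986205128424098 0.0
to go mm [  -2.87514448   -1.71530171 -212.15758127] units -0.4257183126162545
```

```bash
python3 -m jog '{"linear":[[-3,-2,-20],[0,0,-30],[0,0,-35],[0,0,-35],[0,0,-35],[0,0,-25],[0,0,-15],[0,0,-10],[0,0,-7],[0,0,0]],"turn":[-0.4,0,0,0,0,0,0,0,0,0]}'
python3 -m jog '{"linear":[[0,0,0],[0,0,0],[0,0,0],[0,0,0],[0,0,0],[0,0,0],[0,0,0],[0,0,0]],"turn":[0,0,0,0,0,0,0,0]}' 0.4 40
python3 -c "
from h import *
st(.5393,-.2773,.192,122.5)"
```

```text
t: 4.35
tcp_pos: [0.5391, -0.2765, 0.1928]
tool_rot: [0.959, 0.282, 0.0, 0.0]
force: [-0.1, -0.2, -0.3]
finger_gap: 1.002
gripper_force: 0.0
t: 5.35
tcp_pos: [0.5395, -0.2768, 0.1937]
tool_rot: [0.959, 0.282, 0.001, 0.001]
force: [-0.8, 0.6, 5.3]
finger_gap: 0.713
gripper_force: 45.6
t 5.35 pos [ 0.53951192 -0.27684894  0.19373687] q6 0.3401209324360694 F [-0.84050621  0.55412419  5.31632343] gap 0.7125449002447288 45.62408275902271
to go mm [-0.21191621 -0.45105671 -1.73687089] units -0.060814376257872026
```

```bash
python3 -m jog '{"linear":[[0,0,5],[0,0,10],[0,0,20],[0,0,30],[0,0,30],[0,0,20],[0,0,5],[0,0,0]],"turn":[0,0,0,0,0,0,0,0]}'
python3 -m jog '{"linear":[[-3,17,0],[-5,26,0],[-5,26,0],[-5,26,0],[-5,26,0],[-5,26,0],[-5,26,0],[-5,26,0],[-5,26,0],[-5,26,0],[-3,18,0],[-1,8,0]],"turn":[-0.5,-0.9,-0.9,-0.9,-0.9,-0.9,-0.9,-0.9,-0.9,-0.9,-0.5,-0.2]}'
python3 -m jog '{"linear":[[0,0,0],[0,0,0]],"turn":[0,0]}'
python3 - <<'E'
from h import *
st(.4872,-.0002,.246,75.9)
a=snapshot('scene')[:,:,::-1];b=snapshot('top')[:,:,::-1]
cv2.imwrite('pics/c3.png',np.hstack([cv2.resize(a[120:320,230:430],(400,400),interpolation=2),cv2.resize(b[170:370,210:410],(400,400),interpolation=2)]))
E
```

```text
t: 6.35
tcp_pos: [0.5388, -0.2762, 0.3126]
tool_rot: [0.959, 0.282, -0.0, -0.0]
force: [0.6, -0.3, -1.8]
finger_gap: 0.72
gripper_force: 45.0
t: 7.85
tcp_pos: [0.4864, 0.0015, 0.3118]
tool_rot: [0.993, -0.119, -0.001, -0.0]
force: [-0.2, -0.0, -1.4]
finger_gap: 0.721
gripper_force: 44.9
t: 8.1
tcp_pos: [0.4874, -0.0001, 0.3125]
tool_rot: [0.993, -0.119, 0.0, 0.0]
force: [0.1, -0.6, -2.0]
finger_gap: 0.716
gripper_force: 44.9
t 8.1 pos [ 4.87365311e-01 -6.28352760e-05  3.12518674e-01] q6 1.5803863830098321 F [ 0.05839775 -0.60085513 -1.98377222] gap 0.7164747488380848 44.89017019048333
to go mm [ -0.16531054  -0.13716472 -66.51867359] units -0.07866332909849234
```

View pics/c3.png

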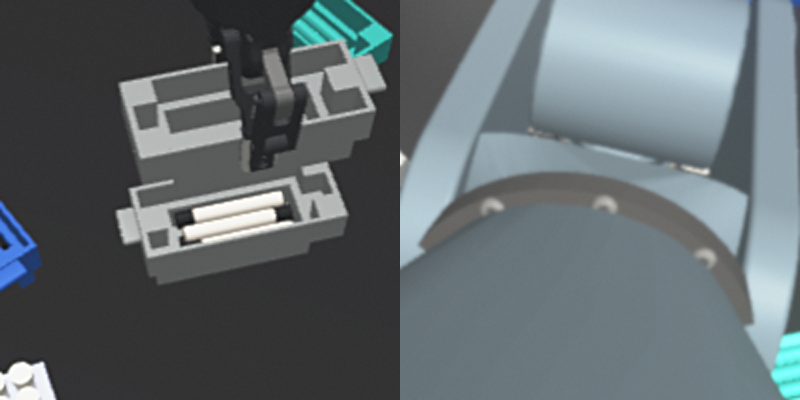

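The scene view shows the held tray above the full one, tab at right (370,73), opposite the full tray's tab at left (127,225). I'll check the held tray's offset from its rim corners.

```bash
python3 - <<'E'
from h import *
f=lambda p:(np.array(p,float)+.5)/2-.5+[230,120]
for p,z in(([(346,42),(375,110),(139,157),(120,84)],.1728),([(131,190),(150,254),(347,215),(325,165)],.054)):
    Q=atz('scene',f(p),z);x=(Q[0]+Q[1]-Q[2]-Q[3])[:2];print(Q.mean(0),np.degrees(np.arctan2(x[1],x[0])),np.linalg.norm(x)/2)
E
```

```text
[0.48610372 0.00136419 0.1728    ] 165.65436466075116 0.1500469072452196
[0.48733072 0.0034032  0.054     ] -17.097350067798782 0.14713918599742684
```

Aligned within about 2 mm and 1°. Lowering slowly.

```bash
python3 -m jog '{"linear":[[0,0,-8],[0,0,-12],[0,0,-12],[0,0,-10],[0,0,-8],[0,0,-6],[0,0,-3],[0,0,-1],[0,0,0]],"turn":[0,0,0,0,0,0,0,0,0]}'
python3 -m jog '{"linear":[[0,0,-1],[0,0,-1],[0,0,-1],[0,0,-1],[0,0,0]],"turn":[0,0,0,0,0]}'
```

```text
t: 9.32
tcp_pos: [0.4871, 0.0005, 0.2529]
tool_rot: [0.993, -0.119, 0.0, 0.0]
force: [0.2, 0.6, -2.2]
finger_gap: 0.722
gripper_force: 44.9
t: 9.95
tcp_pos: [0.487, 0.0005, 0.2486]
tool_rot: [0.993, -0.119, -0.0, -0.0]
force: [0.2, 0.3, -1.4]
finger_gap: 0.719
gripper_force: 44.9
```

```bash
python3 -m jog '{"linear":[[0,0,-0.5],[0,0,-0.5],[0,0,-0.5],[0,0,0]],"turn":[0,0,0,0]}'
```

```text
t: 10.45
tcp_pos: [0.487, 0.0005, 0.2477]
tool_rot: [0.993, -0.119, 0.0, 0.0]
force: [-1.1, 0.6, 6.0]
finger_gap: 0.721
gripper_force: 45.6
```

Contact came at exactly the stacked height. Releasing and retreating.

```bash
python3 -m jog '{"linear":[[0,0,0],[0,0,0],[0,0,0],[0,0,0]],"turn":[0,0,0,0]}' 0.8
python3 -m jog '{"linear":[[0,0,0],[0,0,0],[0,0,0],[0,0,0]],"turn":[0,0,0,0]}' 1
python3 -m jog '{"linear":[[0,0,5],[0,0,10],[0,0,20],[0,0,30],[0,0,40],[0,0,30],[0,0,10],[0,0,0]],"turn":[0,0,0,0,0,0,0,0]}'
python3 - <<'E'
from h import *
a=snapshot('scene')[:,:,::-1]
cv2.imwrite('pics/c4.png',cv2.resize(a[140:290,260:460],(800,600),interpolation=2))
E
```

```text
t: 10.95
tcp_pos: [0.4871, 0.0005, 0.2471]
tool_rot: [0.993, -0.119, -0.0, -0.0]
force: [0.1, -0.3, 0.1]
finger_gap: 0.802
gripper_force: 0.0
t: 11.45
tcp_pos: [0.4871, 0.0005, 0.2472]
tool_rot: [0.993, -0.119, 0.0, -0.0]
force: [-0.1, -0.0, 0.2]
finger_gap: 1.003
gripper_force: 0.0
t: 12.45
tcp_pos: [0.4869, 0.0006, 0.3926]
tool_rot: [0.993, -0.119, 0.001, 0.0]
force: [0.1, -0.4, -0.5]
finger_gap: 0.999
gripper_force: 0.0
```

View pics/c4.png

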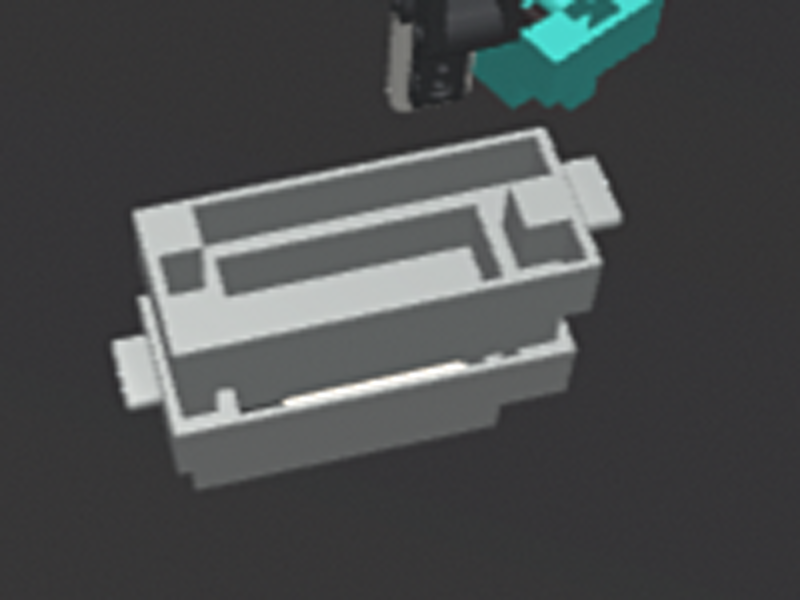

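The empty tray stands level and squarely on the full one. Its tab is at right (595,190) and the full tray's at left (130,370); the gripper at (430,60) is clear of both.

```bash
python3 -c "
from station import *
print(sign_off())"
```

```text
the job is handed in; nothing more can be done
None
```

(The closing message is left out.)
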